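# Pulse the candy grinder with its bayonet lid

## Task

The hard-candy grinder is loaded: slide its lid out of the open end of the lid rack, lift it over and set it on the grinder with the orange handle in line with the two white marks, so that it drops down flat on the collar. Then twist it clockwise (seen from above) against the spring until the handle points at the two green marks, half-way to the lock, and hold it there without ever clicking it into the lock at the red marks. Finish while still gripping the lid and holding it at green; leave everything else on the table where it stands.

Things in the scene. Friction and masses are not known exactly. Their poses are not given: they have to be found in the camera images.
- lid_grip (a point): Lid (loose, about 0.16 kg): white flange disc 84 mm across, 6 thick, with an orange upright handle bar, 60 long x 18 wide x 44 high, and a plug with lugs below. This point is the bar's centre on the lid's axis: 22 mm below the bar's top, 28 above the flange's underside. x runs along the bar, z up; half a turn about z gives an equal lid. It starts in the rack, bar along the channel to a few degrees.
- lid_foot (a point): Centre of the bottom of the lid's white plug, 52 mm below lid_grip. The plug is 54 mm across and 24 mm deep; at its very bottom two round-nosed steel lugs stick out along +x and -x, in line with the handle bar: 12 mm wide, 6 mm high, reaching 36 mm from the axis.
- channel (a point): Middle of the rack's straight channel, at the top of its two grey rails (45 mm above the table) on which the lid's flange rests. x points along the channel INTO the rack, to its closed back wall (inner face at +67 mm); the lid comes out only along -x. The rails end at x = -68 mm; with its axis at x = -90 mm or beyond the lid is free to be lifted.
- rack: The lid rack (steel, fixed, 135 x 110 x 59 mm; origin under its centre, axes as channel). Two steel lips over the flange, from x = -46 to +67 mm, leave 10 mm of height for the 6 mm flange, so that it cannot be lifted; the slot between them is 68 mm wide, their top 59 mm above the table. The side walls leave 94 mm for the 84 mm flange.
- collar (a point): Centre of the grinder's collar, on the top face (110 mm above the table) on which the lid's flange comes to rest; lid_grip is then 28 mm above this point. The bore is 60 mm across; two slots 19 mm wide lie along +x and -x, in line with the two white marks, and let the lugs pass. They are 15 mm deep; below, the lugs turn clockwise only, with 3 mm of up and down play. z up.
- grinder: The candy grinder: black round body, 110 mm high, 136 mm across its foot, fixed to the table. Origin under its centre, axes as collar. Its 114 mm wide rim bears pairs of opposite marks: white (insert), green (35 degrees clockwise of white) and red (70 degrees).
- pulse_mark: A direction on the grinder: its x axis points along the line of the two green marks on the rim, 0.61 rad (35 degrees) clockwise of the white marks. Its origin is on the grinder's axis, 25 mm below the collar's top. The red lock marks are another 35 degrees on.
- drive (a joint): The grinder's sprung drive ring, rad, growing clockwise from 0 (at rest). The lid's lugs meet it after about 0.1 rad of free turn from the white marks, then carry it along; with the handle at green it reads about 0.50. The spring gives 0.05 N m at 0 and 0.15 at 0.5 and turns the lid back if let go. The lock pawls are felt from about 0.70; the lock clicks at about 0.90.
- carton: bystander: blue and white sugar carton, 90 x 90 x 200 mm; origin at the centre of its underside
- syrup: bystander: amber bottle, 64 mm across, 200 mm high; origin at the centre of its underside
- popcorn_tub: bystander: red and white striped popcorn tub, 100 mm across, 125 mm high; origin at the centre of its underside
- candy_bowl: bystander: blue bowl of hard candies, 110 mm across, 35 mm high; origin at the centre of its underside
- cone_cup: bystander: blue cup, 80 mm across, 100 mm high; origin at the centre of its underside
- scoop: bystander: spoon with a black handle, 200 mm long, lying; origin at its underside
- salt: bystander: salt jar, 44 mm across, 90 mm high; origin at the centre of its underside
Things that resemble listed ones, but are neither listed nor needed, are in the scene too. Of the things shaped like the part that bears lid_grip, the white one is meant.

How it is judged:
On the way, in this order (a step that is already met when the one before it is completed fails the run):
1. the lid is out of the rack and lifted clear, held by the fingers (height (world z) of lid_grip above 0.15 m and contact force between the fingers and lid above 1 N), for 0.1 s.
2. the lid has dropped through the slots and sits on the collar (z of lid_grip in the frame of collar below 0.032 m and horizontal distance between lid_grip and collar below 0.006 m and angle between lid_grip's own z axis and vertical below 0.1 rad), for 0.1 s.
At the end, for the whole second after the job is handed in: The lid sits in the collar (within 4 mm of fully down, 6 mm of centred, level within 0.1 rad), its handle within 0.14 rad (8 degrees) of the green marks with the drive ring carried along (0.3 to 0.7 rad), still, and still gripped by the fingers (all of step 2 and angle between the x axis of lid_grip and the x axis of pulse_mark, either way round below 0.14 rad and value of joint drive between 0.3 and 0.7 rad and velocity of joint drive between -0.1 and 0.1 rad/s and contact force between the fingers and lid above 1 N); the arm keeps its last pose, push and grip.
It fails at once if the lid is twisted past the click into the lock (value of joint drive above 0.9 rad).
It fails at once if a bystander is disturbed (moved more than 30 mm) (distance of any of carton, syrup, popcorn_tub, candy_bowl, cone_cup, scoop, salt from where it was at the start of the episode above 0.03 m).
It also fails if it takes over 45 s, if anything falls off the work surface, if the arm or the gripper's body presses on something with over 40 N, if the wrist force passes 120 N, or if a joint passes its speed limit or range.

## Robot

A 7-joint arm with a two-finger parallel gripper is mounted at the origin on the work surface. World frame = base frame: x ahead of the robot, y to its left, z up, the work surface at z = 0. Lengths are in m, angles in rad, forces in N, time in s.
With the tool pointing down it reaches from about 0.375 to 0.925 m from the base axis. Payload 3.1 kg.
Tool frame: the origin (TCP) lies between the finger pads; the fingertips stand 19 mm ahead of it and the grasp point (between the pads) is the TCP; z points along the fingers, y is the line along which they close (so a half turn about z gives the same grasp; the last joint's range is limited). The gripper opens to 85 mm and grips with 20 to 120 N. Pads are 22 mm wide; open, the fingers measure 114 mm over their backs; the gripper's body (76 mm by 85 mm) begins 54 mm behind the grasp point. The pads swing forward as they close: fully open they stand 13 mm farther back than shut.
Start: joints at [-1.234, 0.383, 0.044, 1.598, -0.018, 1.161, -0.05], TCP at [0.274, 0.59, 0.25] pointing down, gripper open.
Joint ranges: [-2.61, 2.61], [-0.41, 2.15], [-1.48, 1.57], [0, 2.5], [-1.57, 4.71], [0.05, 1.97], [-2.85, 2.85]. Speed limits (rad/s): [2.79, 2.79, 3.14, 3.14, 3.14, 3.14, 3.14].

## Interface

Orientations are given as a unit quaternion [x, y, z, w].
In Python, from bench import move_ptp, movel, move_j, move_gripper, pause, inverse_kinematics, read_camera, camera_params, MotionError, sign_off, look_for, tip_of, read_time_s, read_qpos, read_joint_vel, read_effort, read_eef_pos, read_tcp_rot, read_ft_force, read_ft_torque, read_finger_gap, read_grasp_force gives the robot as it stands. Calls block until the motion is done:
- move_ptp(position, orientation): joint-space move of the TCP to a pose.
- movel(position, orientation=None, speed=0.15): straight line of the TCP; orientation=None keeps the orientation; speed is the mean speed in m/s.
- move_j(angles): joint-space move.
- move_gripper(opening, effort=None): finger opening in m; effort is the grip in N (None keeps the last); returns when the fingers have stopped.
- pause(seconds).
- inverse_kinematics(position, orientation): joint angles nearest the present ones, or None.
- read_camera(name): name is "scene" or "top" or "wrist"; returns the picture (420x560x3 uint8, red, green, blue); there is no depth.
- camera_params(name): a dict with "K" (3x3 intrinsics, pixels), "camera_from_world" (4x4, takes a point from world to camera coordinates). Camera axes: x right, y down, z forward; pixel columns grow to the right and rows downward; lengths in m; the calibration is good to about 2 mm. The wrist camera is an equidistant fisheye: a pixel r from the principal point sees the ray r / f radians off the axis. A picture is of the moment at which its call begins: read the wrist's pose just before it. camera_params takes no time and is no camera call; for the wrist camera it gives the pose at the moment of the call.
A pose or a line that the arm cannot do raises MotionError and nothing moves.
- sign_off(): hands the job in; it is judged then, once.
Trained networks look in the newest picture that a camera, given by its name, has taken for a name from the list of things; names that differ only in an ending like _2 or _b are one class to them, and where a whole thing is asked for, a point or a joint stands for the part that bears it (a point fixed in the world has none). Each returns a list of dicts, best first, with "confidence" (0 to 1); they miss things now and then, are a little off and sometimes report something else, mostly with a low value. They report only what shows in the picture. A call takes as long as a camera call. They do not tell look-alikes from the thing itself.
- look_for(camera, name): "at" ([column, row] in pixels, amid what is visible of it).
- tip_of(camera, name): "at" ([column, row] in pixels: a listed point, or the origin of a listed thing).
Readings, each from a call of its own:
- read_time_s(): time.
- read_qpos(): joint angles.
- read_joint_vel(): joint speeds.
- read_effort(): joint torques, N m.
- read_eef_pos(): TCP position.
- read_tcp_rot(): TCP orientation.
- read_ft_force(): force on the tool from outside, world axes, zero at the start.
- read_ft_torque(): the same for the moment, N m.
- read_finger_gap(): finger opening in m.
- read_grasp_force(): force on a finger pad.
Only numpy, scipy, OpenCV 4.12 (cv2) and the standard library are available. Lean on these libraries where they do the work, as an engineer would, in place of code of your own. Each camera call takes 0.05 s, during which the arm holds its last target. There are 200 camera calls.

## Working session

There is one attempt and no reset: what is moved stays moved. The work goes in short steps, each a Python script; the robot and the scene stay as the last script left them, time stands still between calls to the robot, and variables do not carry over. Pictures are saved under pics/ and viewed, at most 10 in all, crops included, and the job is handed in when it is done.

```bash
mkdir -p pics; ls; cat > h.py <<'E'
import numpy as np, cv2
from bench import *
from scipy.spatial.transform import Rotation as R
def save(cam,name):
    im=read_camera(cam); cv2.imwrite(f'pics/{name}.png',im[:,:,::-1]); return im
def ray(cam,uv,P=None):
    P=P or camera_params(cam); K=np.array(P['K']); T=np.array(P['camera_from_world'])
    d=np.array([(uv[0]-K[0,2])/K[0,0],(uv[1]-K[1,2])/K[1,1],1.])
    if cam=='wrist':
        r=np.hypot(d[0],d[1]); d=np.array([d[0]/r*np.sin(r),d[1]/r*np.sin(r),np.cos(r)]) if r>1e-9 else np.array([0,0,1.])
    return -T[:3,:3].T@T[:3,3], T[:3,:3].T@d
def atz(cam,uv,z,P=None):
    c,d=ray(cam,uv,P); return c+d*(z-c[2])/d[2]
def proj(cam,p,P=None):
    P=P or camera_params(cam); K=np.array(P['K']); T=np.array(P['camera_from_world'])
    q=T[:3,:3]@np.asarray(p)+T[:3,3]
    if cam=='wrist':
        n=np.hypot(q[0],q[1]); th=np.arctan2(n,q[2]); q=np.array([q[0]/n*th,q[1]/n*th,1])
    else: q=q/q[2]
    return np.array([K[0,0]*q[0]+K[0,2],K[1,1]*q[1]+K[1,2]])
E
python3 - <<'E'
from h import *
a=save('scene','scene0');b=save('top','top0')
cv2.imwrite('pics/both.png',cv2.resize(np.hstack([a,b])[:,:,::-1],(800,300)))
Z={'lid_grip':.073,'channel':.045,'collar':.11}
for cam in('scene','top'):
  for n in ['lid_grip','lid_foot','channel','rack','collar','grinder','pulse_mark','carton','syrup','popcorn_tub','candy_bowl','cone_cup','scoop','salt']:
    for r in tip_of(cam,n)[:3]:
      print(cam,n,np.round(r['at']),round(r['confidence'],2),atz(cam,r['at'],Z.get(n,0)).round(3)[:2])
print(read_tcp_rot(),read_time_s())
E
```

```text
pics
scene lid_grip [461. 258.] 0.9 [0.496 0.404]
scene lid_grip [383. 262.] 0.81 [0.587 0.255]
scene lid_foot [378. 274.] 0.8 [0.578 0.253]
scene lid_foot [458. 269.] 0.64 [0.477 0.413]
scene rack [380. 277.] 0.71 [0.584 0.259]
scene collar [208. 168.] 0.7 [ 0.562 -0.219]
scene grinder [208. 191.] 0.64 [ 0.556 -0.238]
scene pulse_mark [207. 194.] 0.36 [ 0.565 -0.238]
scene carton [440. 316.] 0.39 [0.611 0.412]
scene syrup [438. 320.] 0.63 [0.624 0.411]
scene popcorn_tub [168. 256.] 0.76 [ 0.771 -0.214]
scene candy_bowl [310. 195.] 0.81 [0.44  0.008]
scene candy_bowl [378. 273.] 0.6 [0.576 0.251]
scene cone_cup [308. 312.] 0.82 [0.743 0.15 ]
scene scoop [164. 156.] 0.68 [ 0.507 -0.422]
scene salt [268. 248.] 0.58 [ 0.637 -0.01 ]
top lid_grip [179. 213.] 0.69 [0.585 0.253]
top lid_grip [109. 261.] 0.64 [0.467 0.416]
top lid_foot [186. 211.] 0.9 [0.598 0.257]
top lid_foot [126. 259.] 0.82 [0.471 0.407]
top channel [176. 220.] 0.78 [0.571 0.269]
top rack [184. 223.] 0.92 [0.567 0.262]
top collar [387. 227.] 0.89 [ 0.558 -0.233]
top grinder [378. 228.] 0.69 [ 0.564 -0.239]
top grinder [230. 152.] 0.4 [0.756 0.149]
top carton [292. 196.] 0.35 [ 0.643 -0.017]
top carton [177. 212.] 0.19 [0.595 0.28 ]
top syrup [125. 206.] 0.72 [0.609 0.419]
top popcorn_tub [369. 148.] 0.58 [ 0.773 -0.216]
top candy_bowl [280. 277.] 0.86 [0.435 0.01 ]
top cone_cup [232. 158.] 0.66 [0.741 0.143]
top scoop [456. 252.] 0.84 [ 0.507 -0.432]
top scoop [377. 228.] 0.75 [ 0.565 -0.236]
top salt [291. 198.] 0.53 [ 0.636 -0.016]
[ 2.15656601e-01  9.76469267e-01 -1.10216188e-05 -9.16771344e-06] 1.5
```

View pics/top0.png

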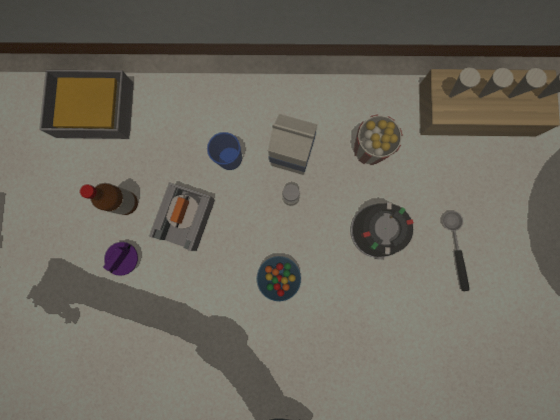

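View pics/scene0.png

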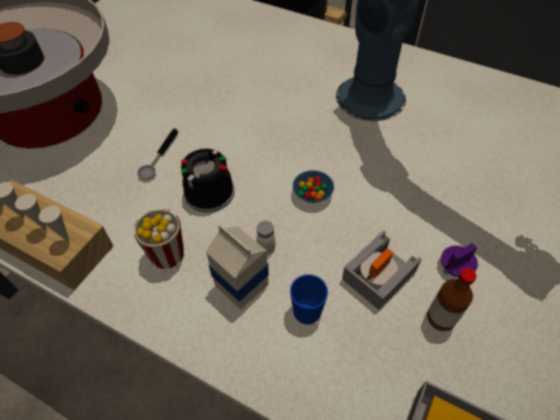

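The top view shows the rack near (183,215) with the white lid and orange bar, its look-alike in purple at (121,259), and the grinder at (383,230) with white marks at about (389,205) and (387,251). I'll look at both from close by with the wrist camera.

```bash
python3 - <<'E'
from h import *
q0=read_tcp_rot()
print(R.from_quat(q0).as_matrix().round(2))
def look(x,y,z,name,names,Z):
    move_ptp([x,y,z],[1,0,0,0])
    pause(.2)
    P=camera_params('wrist'); save('wrist',name)
    T=np.array(P['camera_from_world']); print('cam',(-T[:3,:3].T@T[:3,3]).round(3),T[2,:3].round(2))
    for n in names:
        for r in tip_of('wrist',n)[:3]: print(n,np.round(r['at'],1),round(r['confidence'],2),atz('wrist',r['at'],Z[n],P).round(4)[:2])
Z={'lid_grip':.073,'lid_foot':.021,'channel':.045,'rack':0,'collar':.11,'grinder':0,'pulse_mark':.085}
look(.53,.26,.29,'w_lid',['lid_grip','lid_foot','channel','rack'],Z)
import pickle
pickle.dump(camera_params('wrist'),open('Plid.pkl','wb'))
look(.51,-.23,.33,'w_gr',['collar','grinder','pulse_mark'],Z)
pickle.dump(camera_params('wrist'),open('Pgr.pkl','wb'))
print(read_qpos(),read_time_s())
E
```

```text
[[-0.91  0.42 -0.  ]
 [ 0.42  0.91 -0.  ]
 [ 0.   -0.   -1.  ]]
cam [0.604 0.26  0.414] [-0.3  -0.   -0.95]
lid_grip [161.2 219.5] 0.84 [0.483  0.3972]
lid_grip [288.9 118.1] 0.79 [0.595 0.25 ]
lid_foot [286.5 116.7] 0.97 [0.5952 0.2513]
lid_foot [176.2 210.4] 0.77 [0.4775 0.3951]
cam [ 0.585 -0.23   0.454] [-0.3  -0.   -0.95]
collar [285.4 136.2] 0.86 [ 0.5568 -0.2364]
grinder [284.1 126.8] 0.78 [ 0.5608 -0.2367]
pulse_mark [127.6 215. ] 0.57 [ 0.4597 -0.0341]
pulse_mark [287.5 139.8] 0.34 [ 0.5506 -0.2393]
[-0.65574375  0.28835566  1.20674414  1.76114809 -0.28048277  1.28619989
 -0.95277886] 5.8083
```

View pics/w_lid.png

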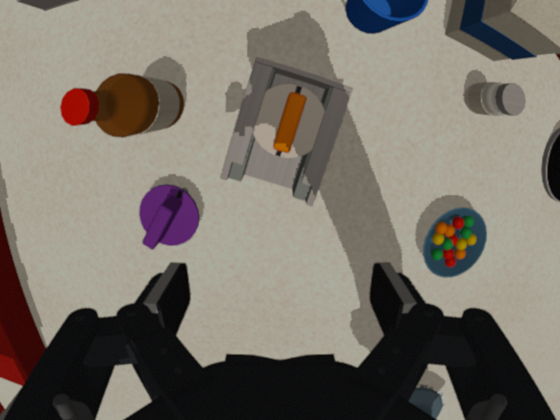

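View pics/w_gr.png

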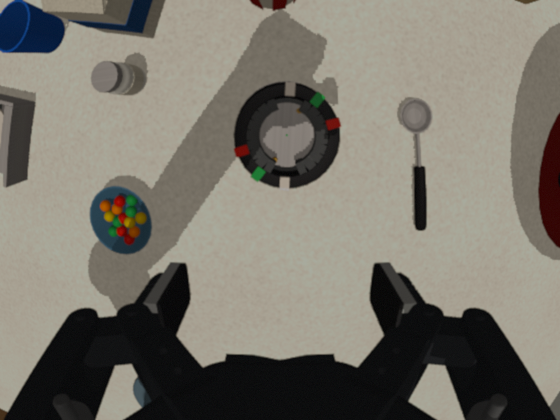

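The wrist view shows the rack open towards the robot (open ends at (231,170) and (305,195)) and the orange bar at (290,122). The grinder has white marks at (290,89) and (285,183) and green at (317,100) and (258,174). Next: colour-measure the bar and the marks.

```bash
cat > m.py <<'E'
from h import *
import pickle
def blobs(im,name,amin=15):
    h=cv2.cvtColor(im,cv2.COLOR_RGB2HSV).astype(int); H,S,V=h[...,0],h[...,1],h[...,2]
    m={'orange':(H>5)&(H<20)&(S>170)&(V>60),'green':(H>45)&(H<80)&(S>140)&(V>60),'red':((H<5)|(H>175))&(S>170)&(V>60),'white':(S<60)&(V>110)}[name]
    n,l,s,c=cv2.connectedComponentsWithStats(m.astype('uint8'))
    return [(c[i],s[i,4],np.argwhere(l==i)[:,::-1]) for i in range(1,n) if s[i,4]>=amin]
def marks(im,P,c,z=.11):
    out={}
    for col in('white','green','red'):
        pts=[]
        for b in blobs(im,col,8):
            p=atz('wrist',b[0],z,P)[:2]; d=np.hypot(*(p-c))
            if .04<d<.06 and b[1]<400: pts.append(p); print(col,b[0].round(1),b[1],p.round(4),round(d,4),np.degrees(np.arctan2(*(p-c)[::-1])).round(1))
        out[col]=pts
    return out
E
python3 - <<'E'
from m import *
P=pickle.load(open('Plid.pkl','rb')); im=cv2.imread('pics/w_lid.png')[:,:,::-1].copy()
for b in blobs(im,'orange',100):
    q=np.array([atz('wrist',p,.095,P)[:2] for p in b[2]]); 
    print('orange',b[0],b[1],q.mean(0).round(4),cv2.minAreaRect((q*1000).astype('float32')))
for a,c in (((257,60),(224,177)),((351,90),(314,203))):
    A,C=atz('wrist',a,.059,P),atz('wrist',c,.059,P); print(A.round(4),C.round(4),np.degrees(np.arctan2(A[1]-C[1],A[0]-C[0])))
P=pickle.load(open('Pgr.pkl','rb')); im=cv2.imread('pics/w_gr.png')[:,:,::-1].copy()
o=marks(im,P,np.array([.558,-.236]))
for k,v in o.items():
    if len(v)==2: print(k,np.mean(v,0).round(4),np.degrees(np.arctan2(*(v[0]-v[1])[::-1])))
E
```

```text
orange [123.80752961 105.40228426] 2364 [0.6167 0.4214] ((618.037353515625, 425.7528076171875), (66.63429260253906, 65.24911499023438), 87.01099395751953)
orange [289.1472332  121.74703557] 1012 [0.5924 0.2494] ((591.9867553710938, 249.5081329345703), (16.7994441986084, 60.14499282836914), 73.17860412597656)
orange [445.27555556 229.8       ] 225 [0.4781 0.0666] ((476.1627197265625, 63.00222396850586), (38.2570686340332, 17.933629989624023), 57.458946228027344)
[0.6592 0.2827 0.059 ] [0.53   0.3211 0.059 ] -16.52545008213702
[0.6279 0.1809 0.059 ] [0.4994 0.2192 0.059 ] -16.587967301657912
green [316.9  99.5] 118 [ 0.5957 -0.2702] 0.0509 -42.2
green [258.1 173.1] 122 [ 0.5165 -0.2081] 0.05 146.1
red [332.3 123.4] 131 [ 0.5707 -0.287 ] 0.0525 -76.0
red [241.6 150.5] 130 [ 0.5413 -0.1908] 0.0482 110.3
green [ 0.5561 -0.2392] -38.1127137152749
red [ 0.556  -0.2389] -73.00204474853588
```

```bash
cat >> m.py <<'E'
def ori(deg): return (R.from_euler('z',deg,degrees=True)*R.from_quat([1,0,0,0])).as_quat()
E
python3 - <<'E'
from m import *
o=ori(-16.6); u=np.array([.9586,-.2849]); L=np.array([.5922,.2495])
move_ptp([*L,.25],o); move_gripper(.04,60)
movel([*L,.13],o); movel([*L,.083],o,.08)
print(read_eef_pos(),read_ft_force())
print('grip',move_gripper(.0,60),read_finger_gap(),read_grasp_force(),read_ft_force())
E1=L-u*.122
movel([*L,.0835],o,.05)
movel([*E1,.0835],o,.06); print(read_eef_pos(),read_ft_force(),read_finger_gap(),read_time_s())
im=save('wrist','out')
E
```

```text
[0.5923999  0.24932393 0.0829463 ] [-0.00568778 -0.27718786 -0.25707626]
grip False 0.017240796200005327 59.54799771308899 [-0.24802053  0.47637058  1.83334573]
[0.47532434 0.28410997 0.08344812] [ 0.99650089 -1.03511199 -1.92035421] 0.01710827178302253 12.5417
```

View pics/out.png

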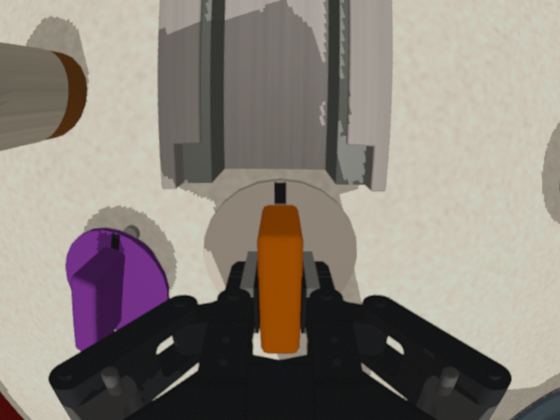

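```bash
python3 - <<'E'
from m import *
p=np.array(read_eef_pos()); P=camera_params('wrist'); im=read_camera('wrist')
for b in blobs(im,'orange',400):
    q=np.array([atz('wrist',x,p[2]+.0125,P)[:2] for x in b[2]])-p[:2]
    w=R.from_euler('z',16.6,degrees=True).as_matrix()[:2,:2]; qq=q@w.T
    print('bar in tool yaw frame',b[1],qq.min(0).round(4),qq.max(0).round(4),cv2.minAreaRect((q*1000).astype('float32')))
movel([p[0],p[1],.2]); print(read_ft_force(),read_finger_gap())
movel([p[0],p[1],.32],speed=.25)
move_ptp([.44,-.235,.32],ori(-3.1)); pause(.3)
print(read_eef_pos(),read_qpos().__repr__(),read_finger_gap())
P=camera_params('wrist'); im=save('wrist','gr2')
o=marks(im,P,np.array([.557,-.238]))
for k,v in o.items():
    if len(v)==2: print(k,np.mean(v,0).round(4),np.degrees(np.arctan2(*(v[0]-v[1])[::-1])))
for r in tip_of('wrist','collar'): print(r,atz('wrist',r['at'],.11,P).round(4))
for r in look_for('wrist','lid_grip'): print(r)
print(read_time_s())
E
```

```text
bar in tool yaw frame 1172 [0.0707 0.0726] [0.1048 0.0913] ((106.41554260253906, 52.857696533203125), (16.897472381591797, 34.08915328979492), 67.0793685913086)
bar in tool yaw frame 6064 [-0.0283 -0.0102] [0.0412 0.0074] ((5.834939956665039, -3.1696701049804688), (17.61754035949707, 69.49810791015625), 73.31499481201172)
[ 0.05268596  0.39667394 -2.36227615] 0.01701708760923222
[ 0.44037547 -0.23442187  0.31994783] array([-0.70066477,  0.00382365,  1.13359082,  1.90594505, -0.0031766 ,
        1.2341318 , -1.18963237]) 0.01720654280978932
white [275.  118.1] 116 [ 0.5062 -0.235 ] 0.0509 176.6
green [303.7  30.6] 123 [ 0.5964 -0.2687] 0.05 -38.0
green [246.7 109.4] 137 [ 0.5169 -0.2068] 0.0508 142.1
red [321.6  53.4] 136 [ 0.5715 -0.2856] 0.0498 -73.0
red [228.9  86.5] 144 [ 0.542 -0.19 ] 0.0502 107.3
green [ 0.5566 -0.2377] -37.92584954900541
red [ 0.5568 -0.2378] -72.84856045562921
{'at': [277.2, 69.4], 'confidence': 0.91} [ 0.5562 -0.2399  0.11  ]
{'at': [280.3, 244.7], 'confidence': 0.83}
16.5333
```

View pics/gr2.png

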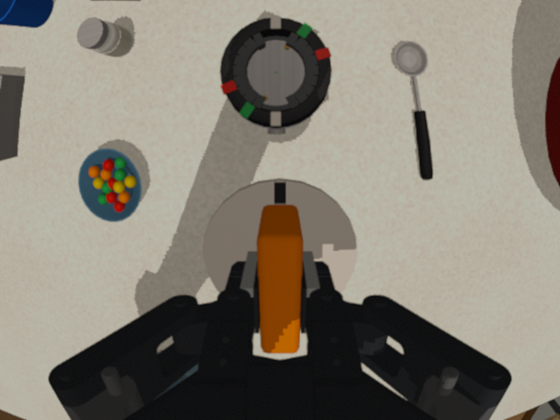

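```bash
python3 - <<'E'
from m import *
p=np.array(read_eef_pos());P=camera_params('wrist'); w=R.from_euler('z',3.1,degrees=True).as_matrix()[:2,:2]
im=cv2.imread('pics/gr2.png')
print(im[170:190,262].mean(1).round(), im[225:250,280].round().tolist()[::3])
for uv,dz in [((262,181),-.0325),((298,181),-.0325),((280,180),-.0325),((204,250),-.0325),((357,250),-.0325),((215,215),-.0325),((346,215),-.0325),((280,237),.0115),((263,237),.0115),((300,237),.0115),((264,352),.0115),((299,352),.0115)]:
    print(uv,(w@(atz('wrist',uv,p[2]+dz,P)[:2]-p[:2])*1000).round(1))
E
```

```text
[176. 176. 175. 173. 173. 175. 175. 176. 176. 168. 136.  97.  95. 111.
 115. 114. 113. 113. 113. 114.] [[0, 47, 102], [0, 48, 103], [0, 47, 103], [0, 49, 107], [0, 58, 125], [0, 62, 130], [0, 63, 133], [0, 64, 133], [0, 65, 134]]
(262, 181) [39.7  7.3]
(298, 181) [ 39.7 -10.5]
(280, 180) [40.2 -1.6]
(204, 250) [ 1.9 39.4]
(357, 250) [  1.9 -43.2]
(215, 215) [21.9 31.9]
(346, 215) [ 21.9 -35.6]
(280, 237) [28.1 -1.4]
(263, 237) [28.1  4.9]
(300, 237) [28.1 -8.9]
(264, 352) [-29.6   5.8]
(299, 352) [-29.6 -10.2]
```

```bash
cat >> m.py <<'E'
def lower(x,y,yaw,z0,z1,fmax=10,step=.003):
    z=z0
    while z>z1+1e-5:
        z=max(z-step,z1); movel([x,y,z],ori(yaw),.05)
        f=np.array(read_ft_force())
        if abs(f[2]+2.3)>fmax or np.hypot(f[0],f[1])>10: print('stop',z,f.round(2)); return False
    print('down',np.round(read_eef_pos(),4),f.round(2)); return True
E
python3 - <<'E'
from m import *
x,y=.5576,-.2363
move_ptp([x,y,.26],ori(-2.9)); movel([x,y,.178],ori(-2.9))
pause(.2);print(read_ft_force(),np.round(read_eef_pos(),4))
print(lower(x,y,-2.9,.178,.149))
print(np.round(read_ft_torque(),3),read_finger_gap(),read_time_s())
save('scene','sc1'); save('wrist','w3')
im=cv2.imread('pics/sc1.png')[120:230,140:290]; cv2.imwrite('pics/sc1c.png',cv2.resize(im,None,fx=4,fy=4,interpolation=3))
E
```

```text
[ 0.97767317  0.11202461 -1.49523385] [ 0.5583 -0.2368  0.1794]
down [ 0.5576 -0.2363  0.149 ] [ 0.68 -0.97 -0.91]
True
[-0.019 -0.004 -0.034] 0.016895304686277667 20.6417
```

View pics/sc1c.png

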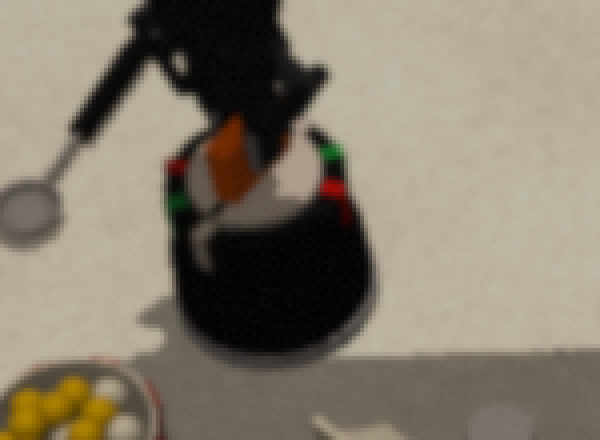

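It has dropped in freely and the flange sits on the collar, inside the marks. I'll seat it lightly and twist.

```bash
python3 - <<'E'
from m import *
x,y=.5576,-.2363
lower(x,y,-2.9,.149,.1455,5,.0007); z=read_eef_pos()[2]; pause(.2)
print(np.round(read_eef_pos(),4),np.round(read_ft_force(),2))
for yaw in np.linspace(-2.9,-37.9,11)[1:]:
    movel([x,y,z],ori(yaw),.05)
    f,t=np.round(read_ft_force(),2),np.round(read_ft_torque(),3); print(round(yaw,1),f,t)
    if abs(t[2])>.6 or np.abs(f).max()>20: print('STOP');break
pause(.3)
M=R.from_quat(read_tcp_rot()).as_matrix(); print('yaw',np.degrees(np.arctan2(M[1,0],M[0,0])),np.round(read_eef_pos(),4),read_grasp_force(),read_time_s())
P=camera_params('wrist'); im=save('wrist','w4')
for b in blobs(im,'orange',800):
    q=np.array([atz('wrist',u,z+.0115,P)[:2] for u in b[2]]); print(b[1],cv2.minAreaRect((q*1000).astype('float32')))
g=[(b[0],b[1],atz('wrist',b[0],.11,P).round(4)) for b in blobs(im,'green',30)];print(g)
E
```

```text
stop 0.1483 [-2.62  1.59  4.58]
[ 0.5576 -0.2363  0.1489] [-1.07  2.74  5.65]
-6.4 [ 0.8  -0.04  1.31] [ 0.093 -0.076 -0.021]
-9.9 [ 0.81 -0.25  1.16] [-0.03  -0.079 -0.013]
-13.4 [ 0.7  -0.3   0.31] [-0.001 -0.131  0.023]
-16.9 [0.36 0.33 1.29] [-0.049 -0.186  0.057]
-20.4 [1.06 0.07 0.35] [-0.105 -0.254 -0.016]
-23.9 [ 0.89 -1.92  0.5 ] [-0.164 -0.222  0.053]
-27.4 [1.81 0.26 0.63] [-0.139 -0.268  0.05 ]
-30.9 [ 0.46 -1.57  0.31] [-0.193 -0.298  0.077]
-34.4 [ 0.63 -1.1  -0.47] [-0.18  -0.33   0.059]
-37.9 [ 0.39 -0.5   0.62] [-0.267 -0.314  0.117]
yaw -37.8551179081269 [ 0.5576 -0.2364  0.1489] 59.23648238182068 23.9917
6058 ((561.8231811523438, -241.49154663085938), (17.769786834716797, 70.05903625488281), 52.110599517822266)
[(array([279.94380403, 156.82132565]), np.int32(694), array([ 0.5974, -0.2695,  0.11  ])), (array([173.08108108, 384.78378378]), np.int32(37), array([ 0.5147, -0.1028,  0.11  ]))]
```

View pics/w4.png

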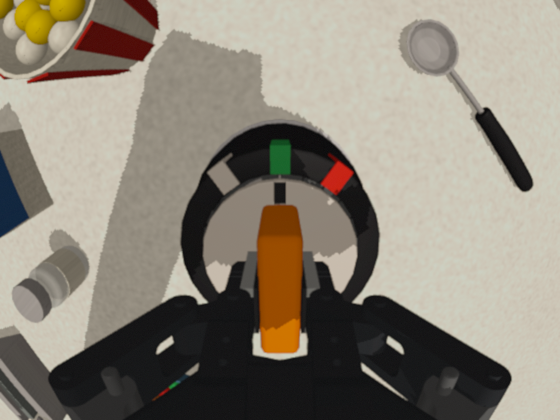

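The handle (column 280) points straight at the green mark (280,157). The lid is seated and still held, and the twist torque is about 0.12 N m.

```bash
python3 - <<'E'
from m import *
pause(.5); print(np.round(read_ft_torque(),3),np.round(read_ft_force(),2),read_grasp_force(),np.abs(read_joint_vel()).max()); print(sign_off())
E
```

```text
[-0.356 -0.408  0.19 ] [ 1.41 -1.68  0.53] 59.22766149044037 0.0009932836102493085
the job is handed in; nothing more can be done
None
```

The lid is seated on the grinder and held still at the green marks with about 59 N of grip. I handed the job in about 25 s into the 45 s limit; no verdict came back.

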